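Hang the orange test weight on the load-cell stand

TASK

Pick the test weight with the orange handle out of the cluttered blue crate, where it lies flat, and hang it by its handle on the red hook of the load-cell test stand, so that it hangs upright and still with the hook carrying it. You may set it down on the way, for instance upright on the red mat to take a new grip. Leave the other weights and the aluminium bars in the crate, and do not disturb the jar, the screwdriver or the loose bar on the bench.

Things in the scene. Friction and masses are not known exactly. Their poses are not given: they have to be found in the camera images.
- weight_orange: Test weight to hang: dark steel block 58 (x) x 48 (y) x 30 (z) mm with an orange loop handle at its +x end, 113 mm long in all, about 0.75 kg; lies flat at the start. Origin: middle of the base face (end away from the handle), on the underside as it lies; +x runs to the handle, z up as it lies; block x 0..58, y +-24, z 0..30 mm. Stands steadily on its base face (x up)
- weight_orange_crown (a point): point under the peak of the orange handle, at (98, 0, 15) mm in the weight's frame; the hook bar's axis lies here when it hangs. Handle: flat, house-shaped, 10 mm thick (z 10..20), 48 mm wide; side bars 8 mm wide (x 58..98, outer faces y +-24), roof to an outer peak at x = 113; window 32 mm wide, from x = 58 to its inner peak at 103
- weight_white: Leave in the crate: same shape as the orange one, handle white; same origin and axes
- weight_green: Leave in the crate: same shape as the orange one, handle green; same origin and axes
- crate: fixed blue open crate, 340 (x) x 290 (y) x 60 mm high, walls and floor 6 mm thick (inner floor at z = 6 mm); origin at the centre of its underside
- stand: fixed test stand: origin on the bench straight below the hook's seat; the hook points to its -x. A level aluminium load cell, 28 mm square, centred 200 mm above the bench, juts from a grey column (x 172..218, y +-25, top at 232 mm) to x = 32 mm; the red hook continues from its end. Grey base plate x 100..250, y +-65, 15 mm high
- hook_seat (a point): middle of the hook's level bar, on its axis: red round bar 8 mm thick along the stand's x, 200 mm above the bench, free from x = +26 to the upturned tip at -32 mm; a handle may hang anywhere on it. Axes as the stand's
- hook_tip (a point): top of the hook's upturned tip, 36 mm in front of the seat (stand -x) and 20 mm above the bar's axis
- mat: fixed red mat on the bench, 170 (x) x 160 (y) x 2 mm, origin at the centre of its underside; a free place to set things down
- flux: bystander on the bench: amber jar with black cap, 52 mm across, 75 mm high, origin at the centre of its underside
- driver: bystander on the bench: screwdriver with an orange handle, about 200 mm, lying along its own x
- bar_a: aluminium load-cell bar with dark holes and two copper gauges, 120 (x) x 25 x 25 mm, origin at the centre of its underside; a bystander in the crate
- bar_b: aluminium load-cell bar with dark holes and two copper gauges, 120 (x) x 25 x 25 mm, origin at the centre of its underside; a bystander in the crate
- bar_c: aluminium load-cell bar with dark holes and two copper gauges, 120 (x) x 25 x 25 mm, origin at the centre of its underside; a bystander in the crate
- bar_d: aluminium load-cell bar with dark holes and two copper gauges, 120 (x) x 25 x 25 mm, origin at the centre of its underside; a bystander in the crate
- bar_e: aluminium load-cell bar with dark holes and two copper gauges, 120 (x) x 25 x 25 mm, origin at the centre of its underside; a bystander on the bench
Things that resemble listed ones, but are neither listed nor needed, are in the scene too. Leave any pink look-alike of the weight_orange alone.

How it is judged:
By the outcome, as a careful person would: the job done as asked, in the order asked, and still so for the second after the job is handed in, with the robot touching nothing.
It also fails if it takes over 58 s, if anything falls off the work surface, if the arm or the gripper's body presses on something with over 40 N, if the wrist force passes 120 N, or if a joint passes its speed limit or range.

ROBOT

A 6-joint arm with a two-finger parallel gripper is mounted at the origin on the work surface. World frame = base frame: x ahead of the robot, y to its left, z up, the work surface at z = 0. Lengths are in m, angles in degrees, forces in N, time in s.
With the tool pointing down it reaches from about 0.35 to 0.975 m from the base axis. Payload 4.9 kg.
Tool frame: the origin (TCP) lies on the centre line of the jaws, within the pads' length; the fingertips stand 25 mm ahead of it and the grasp point (between the pads) lies 6 mm ahead of it (nose_length is the distance from the TCP to the fingertips, in m); z points along the fingers, x is the direction in which the jaws open and shut, and the axes are right-handed (so a half turn about z gives the same grasp; the last joint's range is limited). The gripper opens to 85 mm and grips with 20 to 120 N. Pads are 22 mm wide; open, the fingers measure 114 mm over their backs; the gripper's body (76 mm by 85 mm) begins 54 mm behind the grasp point. The pads swing forward as they close: fully open they stand 13 mm farther back than shut.
Start: joints at [-6.818, 3.019, 92.412, -0, 84.569, -6.818], TCP at [0.625, 0, 0.221] pointing down, gripper open.
Joint ranges: [-172.51, 172.51], [-57.92, 126.97], [3.15, 148.05], [-58.71, 238.71], [5.1, 150.11], [-179.66, 179.66]. Speed limits (degrees/s): [147.25, 147.25, 180, 180, 180, 180].

INTERFACE

Orientations are given as [roll, pitch, yaw] about the fixed x, y, z axes, in that order (R = Rz(yaw) Ry(pitch) Rx(roll)).
In Python, from station import sense, grab_frame, camera_model, job_done, nose_length gives the robot as it stands.
- The arm moves only by the tool arm_command, never from a script. Its argument "increments" is text: rows parted by semicolons, each of 5 numbers parted by spaces: the closure, from 0 (fully open) to 1 (shut), then the shift along the tool's x, y, z in mm, then the turn about the tool's z in rad. A call has 1 to 5 rows; each row shifts and turns the commanded pose from where the row before left it, along the tool's axes as they then stand; what a row does not reach is not made up. A row lasts 1/10 s, in which the tool goes at most 50 mm and 8.59 degrees, less where a joint would pass 70% of its speed; a pose out of reach is approached as far as the arm can. A call is refused whole if a number of a shift passes 50 or a number of a turn 0.15, either way. A call with a gripper value outside its range is refused whole. The fingers move at their own pace and stop on an object; "squeeze" is the grip in N (left out, the last holds). Time passes only in rows, so rows that do not move let the fingers close. It gives the time, the measured TCP pose, the force and the opening at its end, in the units of the state.
- sense(): the state, without advancing time (a new reading comes with each control period).
- grab_frame(name): name is "scene" or "side" or "wrist"; returns (picture, depth): 480x640x3 uint8, red, green, blue; 480x640 float32, m along the optical axis (not along the pixel's ray), 0 where there is no reading.
- camera_model(name): a dict with "camera_matrix" (3x3 intrinsics, pixels), "k1" (the pictures are not rectified: a ray, as slopes to the right and down, at radius r is drawn at 1 + k1 r^2 times it, then the intrinsics apply), "rvec" (rotation vector, rad) and "tvec" (3), from world to camera coordinates, as OpenCV has them. Camera axes: x right, y down, z forward; pixel columns grow to the right and rows downward; lengths in m; the calibration is good to about 2 mm. A picture is of the moment at which its call begins: read the wrist's pose just before it. camera_model takes no time and is no camera call; for the wrist camera it gives the pose at the moment of the call.
- job_done(): hands the job in, once; it reports no verdict.
The state is a dict: "time": time; "joints": joint angles; "qd": joint speeds; "tau": joint torques, N m; "position": TCP position; "tcp_rot": TCP orientation; "contact_force": force on the tool from outside, world axes, zero at the start; "ft_torque": the same for the moment, N m; "width": finger opening in m.
Only numpy, scipy, OpenCV 4.12 (cv2) and the standard library are available. Lean on these libraries where they do the work, as an engineer would, in place of code of your own. Each camera call takes 0.05 s, during which the arm holds its last target. There are 200 camera calls.

## Working session

There is one attempt and no reset: what is moved stays moved. The work goes in short steps, Python scripts to look and compute and a tool call to move; the robot and the scene stay as the last step left them, time stands still between calls to the robot, and variables do not carry over. Pictures are saved under pics/ and viewed, about 8 in all and at most 12, crops included, and the job is handed in when it is done.

Besides the shell and the picture viewer there is one more tool, called after "Call:" by a JSON object that holds its "name" and its "arguments", one argument or row to a line. arm_command: Moves the arm, as the interface text tells. Its arguments: {"type":"object","properties":{"increments":{"type":"string"},"squeeze":{"type":"number"}},"required":["increments"]}

```bash
ls; mkdir -p pics; cat > h.py <<'E'
import numpy as np, cv2
from station import sense, grab_frame, camera_model, job_done, nose_length
from scipy.spatial.transform import Rotation as Ro
def pts(depth, m):
    K=np.array(m["camera_matrix"]);R=cv2.Rodrigues(np.array(m["rvec"],float))[0];t=np.array(m["tvec"]).ravel()
    v,u=np.mgrid[0:480,0:640].astype(float)
    xd=(u-K[0,2])/K[0,0];yd=(v-K[1,2])/K[1,1];x,y=xd.copy(),yd.copy()
    for _ in range(8):
        s=1+m["k1"]*(x*x+y*y);x,y=xd/s,yd/s
    c=np.stack([x,y,np.ones_like(x)],-1)
    P=(c*depth[...,None]-t)@R
    return P, c@R, -R.T@t   # world pts, ray dirs, camera centre
def get(name,save=None):
    m=camera_model(name);im,d=grab_frame(name)
    if save: cv2.imwrite("pics/"+save+".png",im[...,::-1]);np.savez("pics/"+save,im=im,d=d,**{k:np.array(m[k]) for k in m})
    return im,d,*pts(d,m)
E
python3 - <<'E'
from h import *
print(sense(),nose_length)
a=get("scene","s0");b=get("side","d0")
for n in ("scene","side","wrist"):
    m=camera_model(n);R=cv2.Rodrigues(np.array(m["rvec"],float))[0];print(n,-R.T@np.ravel(m["tvec"]),R[2])
get("wrist","w0")
E
```

```text
pics
{'time': 0.0, 'joints': array([-6.81758464e+00,  3.05726291e+00,  9.24932661e+01,  1.25315074e-03,
        8.45669017e+01, -6.81936578e+00]), 'qd': array([ 0.04063412, -0.02143816,  0.1142184 , -0.01038195, -0.06097638,
       -0.03899396]), 'tau': array([ 2.70554956e-04, -3.93670499e+01, -3.70175600e+01, -1.62778279e-04,
        6.93513779e-03, -6.06393527e-06]), 'position': array([6.24356223e-01, 9.04339874e-05, 2.19350743e-01]), 'tcp_rot': array([-1.79984818e+02,  1.16451771e-01,  1.67664271e-03]), 'contact_force': array([-0.43748861, -0.43127501,  0.0263347 ]), 'ft_torque': array([-0.00520539, -0.02662262,  0.05073329]), 'width': 0.08522748304090692} 0.025
scene [ 1.06374943 -0.87812058  0.78198852] [-0.47699236  0.70603668 -0.52344101]
side [ 0.12301206 -0.98747466  1.09676814] [ 0.28222755  0.67004015 -0.68658125]
wrist [0.62449801 0.0711953  0.37326543] [-0.00199524 -0.28248017 -0.95927106]
```

View pics/s0.png

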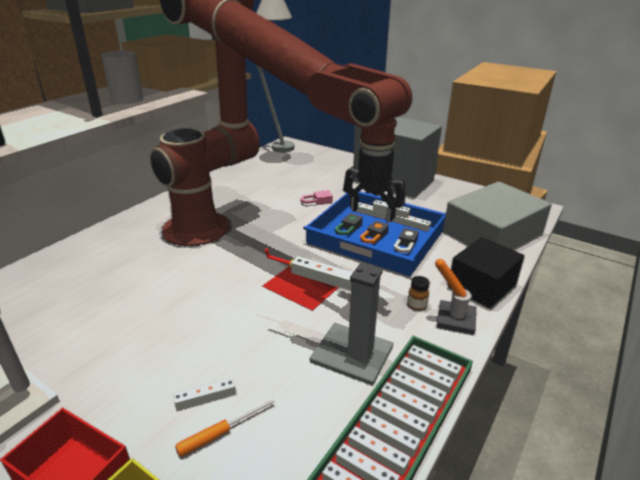

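View pics/d0.png

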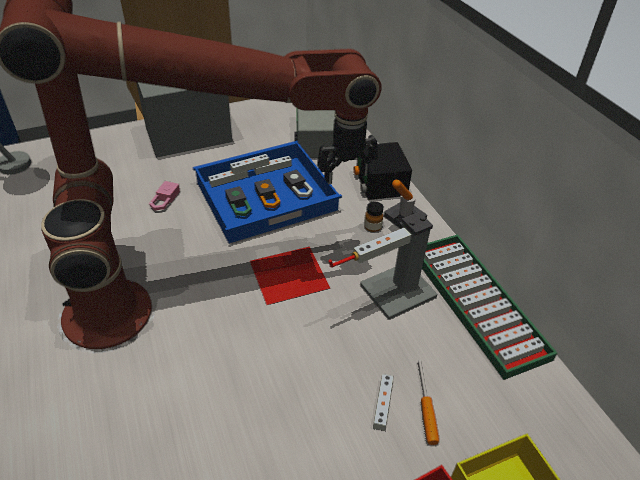

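View pics/w0.png

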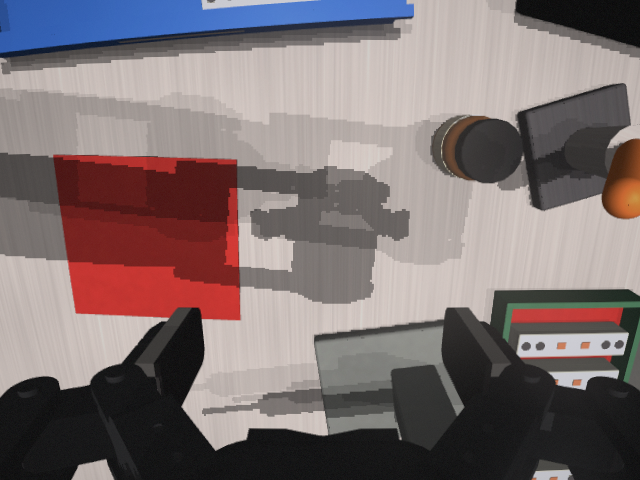

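```bash
python3 - <<'E'
from h import *
for s in ("s0","d0","w0"):
    z=np.load(f"pics/{s}.npz");im,d=z["im"],z["d"]
    P,r,c=pts(d,{k:z[k] for k in ("camera_matrix","k1","rvec","tvec")})
    hsv=cv2.cvtColor(im,cv2.COLOR_RGB2HSV);H,S,V=cv2.split(hsv)
    for nm,mk in (("orange",(H>=8)&(H<20)&(S>150)&(V>90)),("red",((H<4)|(H>176))&(S>170)&(V>110)),("blue",(H>105)&(H<125)&(S>150)&(V>60))):
        n,lab,st,_=cv2.connectedComponentsWithStats(mk.astype(np.uint8))
        for i in range(1,n):
            if st[i,4]<25: continue
            q=P[(lab==i)&(d>0)]
            if len(q)==0 or not(-.7<q[:,1].mean()<.5 and .2<q[:,0].mean()<1.1): continue
            print(s,nm,st[i],np.percentile(q,2,axis=0).round(3),np.median(q,0).round(3),np.percentile(q,98,axis=0).round(3))
E
```

```text
s0 orange [361 231  20  12  93] [0.482 0.208 0.014] [0.51  0.231 0.025] [0.529 0.263 0.029]
s0 orange [436 260  30  36 383] [0.789 0.02  0.049] [0.823 0.032 0.126] [0.856 0.151 0.165]
s0 orange [410 290  18   7  60] [0.733 0.024 0.043] [0.755 0.031 0.049] [0.769 0.044 0.054]
s0 orange [176 420  54  36 705] [ 0.57  -0.587  0.01 ] [ 0.591 -0.546  0.022] [ 0.611 -0.499  0.027]
s0 red [265 249  24  15  78] [ 0.489 -0.225  0.199] [ 0.515 -0.22   0.202] [ 0.543 -0.213  0.218]
s0 red [ 264  269   73   41 1265] [ 0.38  -0.116 -0.002] [ 0.459 -0.075  0.002] [ 0.539 -0.026  0.005]
s0 red [400 367  65 113 259] [ 0.919 -0.403  0.005] [ 0.922 -0.286  0.008] [ 0.924 -0.103  0.011]
s0 blue [ 305  193  141   83 4124] [0.334 0.126 0.003] [0.54  0.235 0.024] [0.68  0.433 0.062]
s0 blue [358 192  24  12 169] [ 0.363 -0.011  0.031] [0.397 0.416 0.054] [0.636 0.431 0.304]
d0 orange [355 166   4   7  27] [0.792 0.261 0.025] [0.798 0.271 0.034] [0.807 0.279 0.041]
d0 orange [392 179  21  19  87] [0.783 0.02  0.06 ] [0.802 0.03  0.156] [0.878 0.141 0.167]
d0 orange [261 183   8   5  32] [0.495 0.282 0.031] 
[... 1272 characters left out ...]
264 0.011]
d0 blue [236 206  11   5  39] [0.406 0.238 0.001] [0.419 0.251 0.005] [0.432 0.26  0.011]
w0 orange [ 607  140   33   78 1576] [0.781 0.023 0.095] [0.788 0.036 0.161] [0.839 0.058 0.167]
w0 red [  54  155  182   19 1287] [0.389 0.027 0.001] [0.464 0.036 0.003] [0.541 0.041 0.004]
w0 red [   62   188   178   132 14778] [ 0.377 -0.116  0.001] [ 0.454 -0.069  0.003] [ 0.541 -0.017  0.004]
w0 red [ 512  308  111   17 1351] [ 0.815 -0.122  0.007] [ 0.87  -0.115  0.009] [ 0.926 -0.109  0.01 ]
w0 red [594 356  17   5  33] [ 0.909 -0.169  0.007] [ 0.922 -0.164  0.009] [ 0.927 -0.163  0.011]
w0 blue [    0     0   414    54 12731] [0.357 0.127 0.005] [0.487 0.144 0.06 ] [0.675 0.17  0.062]
```

Call:
{"name": "arm_command", "arguments": {
  "increments": "0 -12 -27 0 0;0 -12 -27 0 0;0 -12 -27 0 0;0 -12 -27 0 0;0 -12 -27 0 0",
  "squeeze": 20
}}

```text
time: 0.65
position: [0.5642, 0.1359, 0.2202]
tcp_rot: [180.0, 0.0, -0.0]
contact_force: [-0.3, -0.2, 0.0]
width: 0.0859
```

Call:
{"name": "arm_command", "arguments": {
  "increments": "0 -12 -27 0 0;0 -12 -27 0 0;0 -12 -27 0 0;0 -12 -27 0 0;0 0 0 0 0"
}}

```text
time: 1.15
position: [0.5154, 0.2455, 0.2202]
tcp_rot: [-180.0, 0.1, 0.2]
contact_force: [-0.5, 0.0, -0.0]
width: 0.0853
```

```bash
python3 - <<'E'
from h import *
s=sense();print(s["time"],s["position"],s["tcp_rot"],s["contact_force"])
get("wrist","w1")
for s in ("s0","d0"):
    z=np.load(f"pics/{s}.npz");im,d=z["im"],z["d"]
    P,r,c=pts(d,{k:z[k] for k in ("camera_matrix","k1","rvec","tvec")})
    # cell top z=.214
    mk=(abs(P[...,2]-.214)<.006)&(P[...,0]>.53)&(P[...,0]<.75)&(P[...,1]<-.1)&(P[...,1]>-.35)&(im.min(-1)>90)
    q=P[mk];print(s,"celltop",mk.sum(),np.percentile(q,[2,50,98],axis=0).round(4).tolist())
    if mk.sum()>20: print(cv2.minAreaRect(q[:,:2].astype(np.float32)*1000))
    mk=(abs(P[...,2]-.232)<.006)&(P[...,0]>.6)&(P[...,0]<.85)&(P[...,1]<-.1)&(P[...,1]>-.4)
    q=P[mk];print("coltop",mk.sum(),cv2.minAreaRect(q[:,:2].astype(np.float32)*1000) if mk.sum()>5 else 0)
    mk=(abs(P[...,2]-.015)<.004)&(P[...,0]>.6)&(P[...,0]<.9)&(P[...,1]<-.1)&(P[...,1]>-.4)&(im.max(-1)<150)
    q=P[mk];print("base",mk.sum(),np.percentile(q,[2,50,98],axis=0).round(3).tolist())
    H,S,V=cv2.split(cv2.cvtColor(im,cv2.COLOR_RGB2HSV))
    mk=((H<6)|(H>174))&(S>140)&(P[...,2]>.185)&(P[...,2]<.23)&(P[...,1]<-.15)&(P[...,1]>-.3)
    v,u=np.nonzero(mk);q=P[mk]
    for x in np.arange(.48,.57,.01):
        k=abs(q[:,0]-x)<.005
        if k.any(): print(round(x,3),k.sum(),q[k].mean(0).round(4),q[k][:,2].max().round(3), u[k].mean(),v[k].mean())
E
```

```text
1.15 [0.51540938 0.24546277 0.22023904] [-1.79959905e+02  5.82347300e-02  2.21073078e-01] [-0.51039312  0.02728201 -0.01228263]
s0 celltop 607 [[0.5591, -0.2243, 0.2086], [0.6253, -0.2079, 0.2134], [0.6863, -0.1856, 0.2157]]
((646.826171875, -200.95741271972656), (190.53860473632812, 35.539527893066406), 10.565735816955566)
coltop 469 ((718.2465209960938, -190.89340209960938), (50.430511474609375, 57.760318756103516), 7.789315700531006)
base 3004 [[0.629, -0.399, 0.011], [0.743, -0.226, 0.014], [0.893, -0.134, 0.019]]
0.49 23 [ 0.4913 -0.2226  0.212 ] 0.22 266.7826086956522 251.7391304347826
0.5 16 [ 0.4992 -0.2218  0.2028] 0.208 270.0625 256.25
0.51 14 [ 0.5104 -0.2205  0.2022] 0.203 274.5 257.85714285714283
0.52 13 [ 0.5205 -0.219   0.2018] 0.204 278.61538461538464 259.15384615384613
0.53 13 [ 0.5305 -0.2187  0.2022] 0.205 282.38461538461536 260.46153846153845
0.54 15 [ 0.5386 -0.2161  0.2013] 0.204 286.1333333333333 261.46666666666664
0.55 4 [ 0.5463 -0.2179  0.2026] 0.205 288.5 262.5
d0 celltop 494 [[0.5588, -0.2217, 0.2095], [0.6251, -0.2035, 0.2133], [0.6917, -0.1853, 0.2172]]
((626.6292724609375, -202.1192626953125), (141.9806365966797, 30.515893936157227), 6.7616682052612305)
coltop 383 ((717.7133178710938, -190.6013946533203), (53.168174743652344, 57.79017639160156), 8.414827346801758)
base 2195 [[0.624, -0.397, 0.011], [0.699, -0.222, 0.015], [0.89, -0.136, 0.019]]
0.49 20 [ 0.4906 -0.2232  0.2122] 0.22 330.6 262.55
0.5 12 [ 0.5003 -0.2214  0.2022] 0.208 334.1666666666667 264.0
0.51 13 [ 0.5098 -0.2196  0.2017] 0.205 337.84615384615387 262.46153846153845
0.52 15 [ 0.5197 -0.2187  0.2024] 0.208 341.8 260.8
0.53 14 [ 0.5305 -0.2163  0.2015] 0.205 345.85714285714283 259.07142857142856
0.54 11 [ 0.5395 -0.2163  0.203 ] 0.206 349.6363636363636 257.54545454545456
0.55 10 [ 0.5483 -0.2143  0.2012] 0.205 352.8 256.5
```

View pics/w1.png

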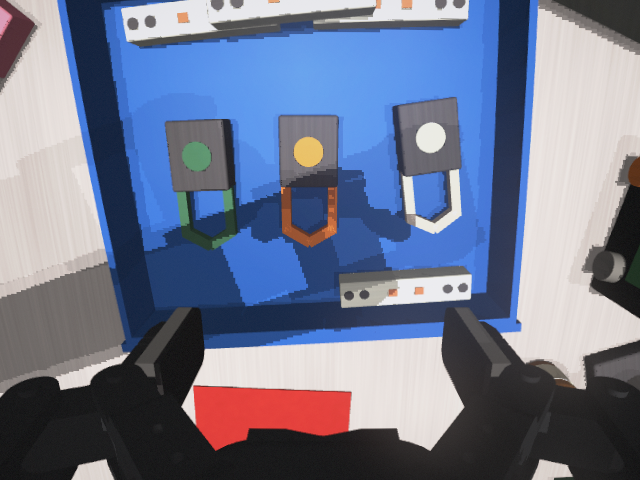

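```bash
python3 - <<'E'
from h import *
z=np.load("pics/w1.npz");im,d=z["im"],z["d"]
P,r,c=pts(d,{k:z[k] for k in ("camera_matrix","k1","rvec","tvec")})
H,S,V=cv2.split(cv2.cvtColor(im,cv2.COLOR_RGB2HSV))
v,u=np.mgrid[0:480,0:640]
plane=lambda zz:(c+r*((zz-c[2])/r[...,2])[...,None])
mk=(H>=3)&(H<22)&(S>110)&(V>60)&(u>270)&(u<350)&(v>180)&(v<255)
print("handle",mk.sum(),np.median(P[mk],0)); q=plane(.026)[mk][:,:2]*1000
print(cv2.minAreaRect(q.astype(np.float32)),q.min(0),q.max(0))
# sides lines per y
for y in range(208,262,6):
    k=abs(q[:,1]-y)<2
    if k.any(): print(y,q[k][:,0].min().round(1),q[k][:,0].max().round(1))
k=q[:,1].argmin();print("peak",q[q[:,1]<q[:,1].min()+2].mean(0))
mb=(S<80)&(V>40)&(V<150)&(u>270)&(u<350)&(v>105)&(v<190)&(P[...,2]>.03)
q=P[mb][:,:2]*1000;print("block",mb.sum(),np.median(P[mb],0),cv2.minAreaRect(q.astype(np.float32)))
# neighbours & objects above floor near
m2=(P[...,2]>.012)&(P[...,2]<.05)&(d>0)&(H<100)|((P[...,2]>.012)&(P[...,2]<.05)&(S<100))
m2&=(P[...,0]>.36)&(P[...,0]<.66)&(P[...,1]>.15)&(P[...,1]<.4)
n,lab,st,_=cv2.connectedComponentsWithStats(m2.astype(np.uint8))
for i in range(1,n):
    if st[i,4]>150: q=P[lab==i];print(st[i],np.percentile(q,[1,99],axis=0).round(3).tolist())
E
```

```text
handle 1378 [0.50286824 0.22840843 0.02648128]
((503.0511474609375, 234.4318084716797), (47.565773010253906, 52.79412841796875), 0.19015434384346008) [479.24587864 208.02859189] [526.87851359 260.90643219]
208 497.7 508.4
214 488.9 518.1
220 479.3 526.9
226 479.4 526.8
232 479.5 526.8
238 479.7 526.7
244 479.8 526.6
250 479.9 526.5
256 479.2 526.4
peak [503.0993888  209.30197197]
block 3401 [0.50365468 0.29281567 0.03643279] ((503.071533203125, 291.17950439453125), (47.22099304199219, 56.17073059082031), 0.1398458480834961)
[ 122    7  347   39 6416] [[0.362, 0.378, 0.013], [0.622, 0.4, 0.049]]
[ 394   97   67  137 6092] [[0.576, 0.225, 0.017], [0.632, 0.332, 0.038]]
[ 279  115   59  133 5622] [[0.48, 0.212, 0.021], [0.527, 0.319, 0.038]]
[ 165  119   73  131 6040] [[0.389, 0.209, 0.016], [0.437, 0.316, 0.038]]
[ 339  267  133   41 4317] [[0.532, 0.153, 0.013], [0.649, 0.183, 0.033]]
```

Call:
{"name": "arm_command", "arguments": {
  "increments": "0.2 -6 6 25 0;0.2 -6 6 25 0;0.2 0 0 25 0;0.2 0 0 25 0;0.2 0 0 0 0"
}}

```text
time: 1.7
position: [0.5023, 0.229, 0.116]
tcp_rot: [179.8, 0.5, -0.1]
contact_force: [-0.7, -0.6, -0.8]
width: 0.0686
```

Call:
{"name": "arm_command", "arguments": {
  "increments": "0.2 0 -3 15 0;0.2 0 0 15 0;0.2 0 0 15 0;0.2 0 0 15 0;0.2 0 0 0 0"
}}

```text
time: 2.2
position: [0.5029, 0.2334, 0.0574]
tcp_rot: [179.9, 0.3, 0.0]
contact_force: [-0.0, -0.4, 0.3]
width: 0.0682
```

Call:
{"name": "arm_command", "arguments": {
  "increments": "0.2 0 0 7 0;0.2 0 0 7 0;0.2 0 0 0 0;0.2 0 0 0 0"
}}

```text
time: 2.6
position: [0.5051, 0.2341, 0.0467]
tcp_rot: [-180.0, -0.0, 0.0]
contact_force: [0.4, 0.2, -0.6]
width: 0.0682
```

Call:
{"name": "arm_command", "arguments": {
  "increments": "0.2 -1 0 6 0;0.2 0 0 6 0;0.2 0 0 0 0;0.2 0 0 0 0"
}}

```text
time: 3.0
position: [0.5037, 0.2339, 0.0342]
tcp_rot: [180.0, 0.0, -0.0]
contact_force: [-0.3, 0.2, 0.5]
width: 0.0683
```

Call:
{"name": "arm_command", "arguments": {
  "increments": "0.6 0 0 0 0;1 0 0 0 0;1 0 0 0 0;1 0 0 0 0;1 0 0 0 0",
  "squeeze": 30
}}

```text
time: 3.5
position: [0.504, 0.234, 0.0347]
tcp_rot: [-180.0, -0.0, -0.0]
contact_force: [0.9, 0.1, -0.6]
width: -0.0
```

Call:
{"name": "arm_command", "arguments": {
  "increments": "1 0 0 0 0;1 0 0 -4 0;1 0 0 -4 0;1 0 0 -4 0;1 0 0 0 0"
}}

```text
time: 4.0
position: [0.5047, 0.2342, 0.0477]
tcp_rot: [-180.0, -0.1, 0.0]
contact_force: [0.7, -0.3, 0.3]
width: 0.0001
```

```bash
python3 - <<'E'
from h import *
s=sense();print(s["position"],s["contact_force"],s["ft_torque"],s["width"])
im,d,P,r,c=get("wrist","w2")
E
```

```text
[0.50473267 0.23423771 0.04772843] [ 0.73355431 -0.33251155  0.28338202] [-0.01192018 -0.01810486  0.02291395] 6.614908909213072e-05
```

View pics/w2.png

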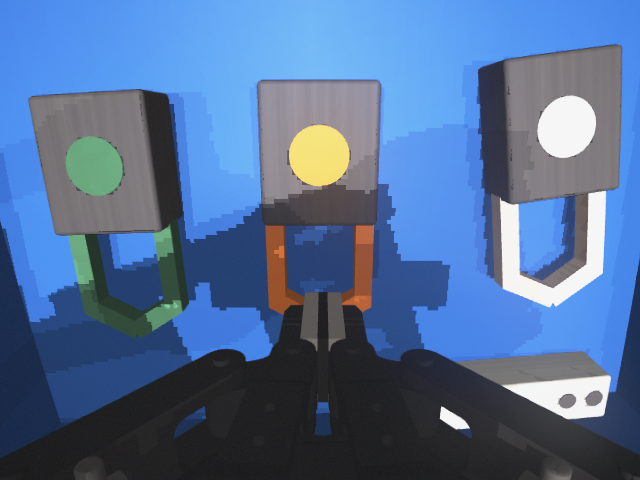

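```bash
python3 - <<'E'
from h import *
s=sense();print(s["position"])
z=np.load("pics/w2.npz");im,d=z["im"],z["d"]
P,r,c=pts(d,{k:z[k] for k in ("camera_matrix","k1","rvec","tvec")})
for v,u in ((295,310),(295,338),(305,310),(305,335),(320,312),(340,312),(380,312),(340,335),(300,275),(250,275),(250,365),(200,319),(155,319),(420,319)): print(v,u,im[v,u],P[v,u].round(4))
E
```

```text
[0.50443592 0.23416957 0.04730034]
295 310 [92 88 87] [0.4999 0.2441 0.0649]
295 338 [91 88 87] [0.51   0.2449 0.0667]
305 310 [92 88 87] [0.5002 0.2448 0.0748]
305 335 [90 88 85] [0.5087 0.2446 0.0743]
320 312 [92 89 87] [0.5011 0.2439 0.0838]
340 312 [117 114 111] [0.5014 0.2444 0.097 ]
380 312 [32 31 33] [0.5017 0.242  0.1127]
340 335 [117 113 110] [0.508  0.2448 0.0978]
300 275 [153  82  41] [0.4824 0.2246 0.0269]
250 275 [210 115  61] [0.4832 0.249  0.0268]
250 365 [150  84  58] [0.5236 0.2489 0.0266]
200 319 [84 74 75] [0.5031 0.2737 0.0374]
155 319 [246 226 121] [0.5031 0.2917 0.0369]
420 319 [27 49 84] [0.5025 0.1438 0.012 ]
```

```bash
python3 - <<'E'
from h import *
for n,s in (("scene","s1"),("side","d1")):
    im,d,P,r,c=get(n,s)
    m=(P[...,2]>.03)&(P[...,2]<.14)&(abs(P[...,0]-.504)<.03)&(abs(P[...,1]-.234)<.03)&(im.max(-1)<140)
    for z in np.arange(.03,.14,.01):
        k=m&(abs(P[...,2]-z-.005)<.005)
        if k.sum(): print(n,round(z,3),k.sum(),np.percentile(P[k],[2,98],axis=0).round(3).tolist())
    v,u=np.nonzero((abs(P[...,0]-.504)<.1)&(abs(P[...,1]-.234)<.1)&(d>0));v0,u0=int(v.mean()),int(u.mean());print(u0,v0)
    cv2.imwrite(f"pics/{s}c.png",cv2.resize(im[v0-65:v0+55,u0-80:u0+80,::-1],None,fx=4,fy=4))
print(sense()["position"])
a=cv2.imread("pics/s1c.png");b=cv2.imread("pics/d1c.png");cv2.imwrite("pics/sd1.png",cv2.resize(np.hstack([a,b]),(800,300)))
for s in ("w0","w1"):
    z=np.load(f"pics/{s}.npz");P,r,c=pts(z["d"],{k:z[k] for k in ("camera_matrix","k1","rvec","tvec")})
    print(s,[P[v,u].round(3).tolist() for v,u in ((315,190),(320,180),(340,195),(315,455),(320,470))])
E
```

```text
scene 0.03 20 [[0.484, 0.237, 0.03], [0.529, 0.264, 0.037]]
scene 0.05 2 [[0.505, 0.224, 0.059], [0.511, 0.229, 0.06]]
scene 0.06 20 [[0.494, 0.22, 0.062], [0.516, 0.239, 0.069]]
scene 0.07 33 [[0.491, 0.22, 0.07], [0.52, 0.241, 0.08]]
scene 0.08 31 [[0.49, 0.22, 0.081], [0.52, 0.235, 0.09]]
scene 0.09 22 [[0.494, 0.217, 0.091], [0.52, 0.235, 0.099]]
scene 0.1 59 [[0.476, 0.217, 0.1], [0.532, 0.242, 0.11]]
scene 0.11 57 [[0.474, 0.218, 0.11], [0.532, 0.242, 0.12]]
scene 0.12 37 [[0.475, 0.212, 0.121], [0.521, 0.248, 0.13]]
scene 0.13 39 [[0.487, 0.214, 0.131], [0.525, 0.228, 0.14]]
365 181
side 0.03 13 [[0.479, 0.231, 0.03], [0.526, 0.263, 0.039]]
side 0.04 1 [[0.496, 0.26, 0.041], [0.496, 0.26, 0.041]]
side 0.05 3 [[0.499, 0.226, 0.056], [0.51, 0.229, 0.059]]
side 0.06 18 [[0.494, 0.218, 0.063], [0.516, 0.23, 0.07]]
side 0.07 31 [[0.491, 0.221, 0.071], [0.518, 0.238, 0.08]]
side 0.08 29 [[0.491, 0.22, 0.081], [0.519, 0.24, 0.09]]
side 0.09 25 [[0.491, 0.221, 0.091], [0.531, 0.235, 0.1]]
side 0.1 57 [[0.475, 0.219, 0.1], [0.532, 0.241, 0.11]]
side 0.11 59 [[0.475, 0.219, 0.111], [0.533, 0.244, 0.119]]
side 0.12 39 [[0.475, 0.215, 0.12], [0.525, 0.244, 0.129]]
side 0.13 34 [[0.482, 0.212, 0.13], [0.522, 0.227, 0.14]]
267 159
[0.50398234 0.23399471 0.0466636 ]
w0 [[0.582, 0.011, 0.255], [0.579, 0.01, 0.257], [0.582, 0.001, 0.253], [0.667, 0.011, 0.254], [0.671, 0.01, 0.257]]
w1 [[0.472, 0.256, 0.254], [0.47, 0.256, 0.258], [0.472, 0.245, 0.252], [0.558, 0.256, 0.255], [0.562, 0.256, 0.258]]
```

View pics/sd1.png

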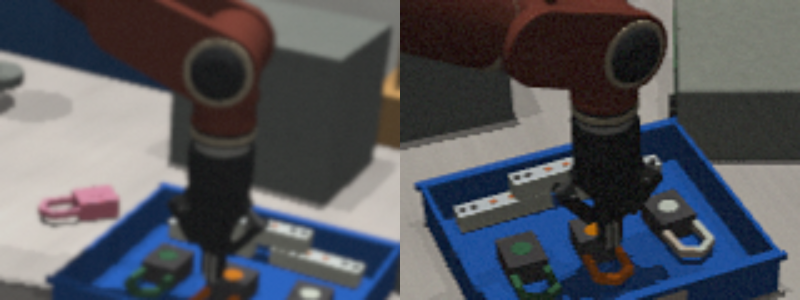

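Call:
{"name": "arm_command", "arguments": {
  "increments": "0.25 0 0 0 0;0.25 0 0 0 0;0.25 0 0 10 0;0.25 0 0 10 0;0.25 0 0 0 0"
}}

```text
time: 4.65
position: [0.5021, 0.2334, 0.0239]
tcp_rot: [179.9, 0.3, -0.0]
contact_force: [0.2, 0.3, -0.9]
width: 0.0637
```

```bash
python3 - <<'E'
from h import *
s=sense();print(s["time"],s["position"],s["width"],s["contact_force"])
for n in ("wrist","scene","side"):
    im,d,P,r,c=get(n,n+"2")
    m=(P[...,2]>.0)&(P[...,2]<.09)&(abs(P[...,0]-.504)<.065)&(abs(P[...,0]-.504)>.026)&(abs(P[...,1]-.234)<.013)&(im.max(-1)<120)&(im[...,2]<im[...,0]*1.2+8)
    q=P[m]
    for sgn in(-1,1):
        k=q[(q[:,0]-.504)*sgn>0]
        if len(k): print(n,sgn,len(k),np.percentile(k,[1,5,95],axis=0).round(3).tolist())
E
```

```text
4.65 [0.50205361 0.23337412 0.02392816] 0.0637185900026159 [ 0.15629752  0.25070994 -0.91568059]
wrist -1 4985 [[0.445, 0.223, 0.044], [0.451, 0.226, 0.048], [0.47, 0.245, 0.089]]
wrist 1 3388 [[0.534, 0.223, 0.043], [0.534, 0.225, 0.047], [0.54, 0.245, 0.088]]
scene -1 64 [[0.449, 0.221, 0.007], [0.452, 0.222, 0.047], [0.472, 0.234, 0.089]]
scene 1 69 [[0.534, 0.221, 0.044], [0.535, 0.222, 0.048], [0.55, 0.238, 0.088]]
side -1 48 [[0.444, 0.221, 0.005], [0.45, 0.222, 0.049], [0.471, 0.232, 0.089]]
side 1 61 [[0.534, 0.221, 0.004], [0.536, 0.222, 0.006], [0.557, 0.234, 0.089]]
```

Call:
{"name": "arm_command", "arguments": {
  "increments": "0.25 0 0 8 0;0.25 0 0 8 0;0.25 0 0 5 0;0.25 0 0 5 0;0.25 0 0 0 0"
}}

```text
time: 5.3
position: [0.5031, 0.2338, -0.0006]
tcp_rot: [180.0, 0.1, 0.0]
contact_force: [0.3, -0.5, 0.4]
width: 0.064
```

Call:
{"name": "arm_command", "arguments": {
  "increments": "0.25 0 0 0 0;0.25 0 0 0 0"
}}

```text
time: 5.5
position: [0.5043, 0.2341, 0.0009]
tcp_rot: [-180.0, -0.0, 0.0]
contact_force: [0.3, -0.3, 0.6]
width: 0.064
```

Call:
{"name": "arm_command", "arguments": {
  "increments": "0.25 -1 0 6 0;0.25 0 0 0 0;0.6 0 0 0 0;1 0 0 0 0;1 0 0 0 0",
  "squeeze": 30
}}

```text
time: 6.0
position: [0.5029, 0.234, -0.0054]
tcp_rot: [180.0, 0.0, 0.0]
contact_force: [-1.7, -0.4, 0.2]
width: 0.0475
```

Call:
{"name": "arm_command", "arguments": {
  "increments": "1 0 0 0 0;1 0 0 0 0;1 0 0 0 0"
}}

```text
time: 6.3
position: [0.5029, 0.234, -0.0054]
tcp_rot: [180.0, 0.0, 0.0]
contact_force: [-0.7, -0.3, 0.7]
width: 0.047
```

Gripped (47 mm). Lift.

Call:
{"name": "arm_command", "arguments": {
  "increments": "1 0 0 -8 0;1 0 0 -8 0;1 0 0 -8 0;1 0 0 -8 0;1 0 0 -8 0"
}}

```text
time: 6.8
position: [0.5028, 0.2339, 0.0351]
tcp_rot: [180.0, 0.0, 0.0]
contact_force: [1.3, -0.6, -7.1]
width: 0.0471
```

Call:
{"name": "arm_command", "arguments": {
  "increments": "1 0 0 -15 0;1 0 0 -15 0;1 0 0 -15 0;1 0 0 -15 0;1 0 0 0 0"
}}

```text
time: 7.3
position: [0.5054, 0.2348, 0.0986]
tcp_rot: [-179.9, -0.4, -0.0]
contact_force: [0.7, 0.4, -5.8]
width: 0.0476
```

Call:
{"name": "arm_command", "arguments": {
  "increments": "1 0 0 -20 0;1 0 0 -20 0;1 0 0 -20 0;1 0 0 -10 0;1 0 0 0 0"
}}

```text
time: 7.8
position: [0.504, 0.2343, 0.1663]
tcp_rot: [-179.9, -0.2, -0.0]
contact_force: [-0.3, 1.0, -6.1]
width: 0.0473
```

```bash
python3 - <<'E'
from h import *
print(sense())
im,d,P,r,c=get("side","d3");a=im[60:240,180:420,::-1]
im,d,P,r,c=get("scene","s3");b=im[120:300,280:520,::-1]
get("wrist","w3")
cv2.imwrite("pics/sd3.png",cv2.resize(np.hstack([a,b]),(800,300)))
E
```

```text
{'time': 7.8, 'joints': array([ 1.72623335e+01, -4.28528069e+00,  1.04929455e+02,  2.18792723e-03,
        7.91618010e+01,  1.72655730e+01]), 'qd': array([-0.1004968 ,  1.15167643,  2.0916346 , -0.09953602, -0.64611564,
       -0.03184722]), 'tau': array([ 2.01191660e-02, -3.62384605e+01, -3.93357289e+01,  1.90714351e-01,
        1.22506237e-01, -7.98575522e-03]), 'position': array([0.50401565, 0.23433129, 0.16630219]), 'tcp_rot': array([-1.79940360e+02, -1.84643236e-01, -3.74341799e-03]), 'contact_force': array([-0.34012647,  1.03811308, -6.12624612]), 'ft_torque': array([-0.21433769, -0.01032294,  0.04304605]), 'width': 0.04733025375897598}
```

View pics/sd3.png

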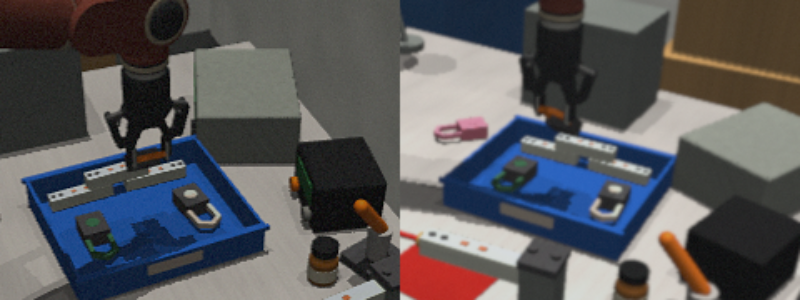

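```bash
cat >> h.py <<'E'
def tilt(s,w):
    im,d,P,r,c=get("wrist",s);p=w["position"]
    L=P-p
    m=(abs(L[...,0])<.021)&(d>0)&(L[...,2]<.03)&(L[...,2]>-.12)&(L[...,1]>-.05)&(L[...,1]<.12)
    q=L[m];print(m.sum(),np.percentile(q,[1,50,99],axis=0).round(3).tolist())
    H,S,V=cv2.split(cv2.cvtColor(im,cv2.COLOR_RGB2HSV))
    o=m&(((H>=3)&(H<22)&(S>110)&(V>60)));b=m&(S<80)
    for n,k in(("orange",o),("block",b)):
        if k.sum()>30:
            e=L[k];y=e[:,1:];u,sv,vt=np.linalg.svd(y-y.mean(0),full_matrices=False)
            print(n,k.sum(),e.mean(0).round(4),np.percentile(e,[1,99],axis=0).round(3).tolist(),"angle",np.degrees(np.arctan2(vt[0][1],vt[0][0])).round(1))
E
python3 - <<'E'
from h import *
w=sense();tilt("w3b",w)
E
```

```text
20230 [[-0.021, -0.002, -0.016], [-0.0, 0.04, 0.007], [0.021, 0.072, 0.029]]
orange 5734 [0.0001 0.0298 0.0109] [[-0.021, -0.006, -0.005], [0.021, 0.059, 0.03]] angle 154.5
block 14389 [0.     0.0436 0.0043] [[-0.021, 0.012, -0.016], [0.021, 0.072, 0.019]] angle 148.6
```

View pics/w3b.png

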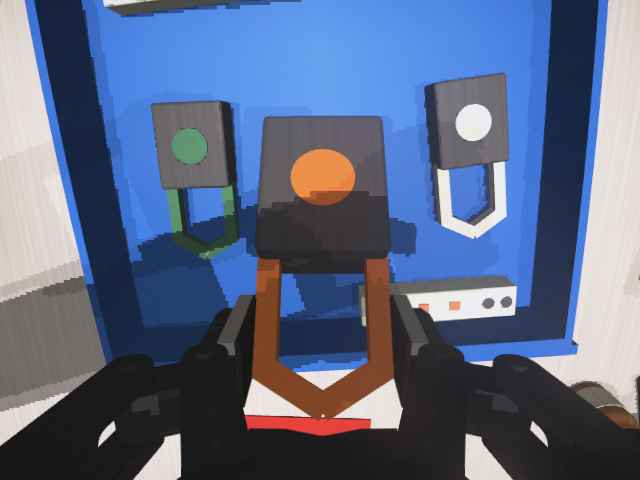

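Call:
{"name": "arm_command", "arguments": {
  "increments": "1 0 0 0 0;1 0 0 0 0;1 0 0 0 0;1 0 0 0 0;1 0 0 0 0",
  "squeeze": 20
}}

```text
time: 8.5
position: [0.503, 0.234, 0.1646]
tcp_rot: [-180.0, 0.0, 0.0]
contact_force: [0.4, -1.5, -6.7]
width: 0.0472
```

```bash
python3 - <<'E'
from h import *
w=sense();print(w["position"],w["contact_force"],w["ft_torque"],w["width"]);tilt("w4",w)
E
```

```text
[0.5029952  0.23402698 0.16460058] [ 0.40889948 -1.49713713 -6.67669736] [-0.25528032  0.02917329  0.0019803 ] 0.04720474820799993
20219 [[-0.021, -0.002, -0.016], [-0.0, 0.04, 0.007], [0.021, 0.072, 0.029]]
orange 5719 [0.0002 0.0298 0.011 ] [[-0.021, -0.006, -0.005], [0.021, 0.059, 0.03]] angle 154.5
block 14391 [0.     0.0436 0.0043] [[-0.021, 0.012, -0.016], [0.021, 0.072, 0.019]] angle 148.7
```

```bash
python3 - <<'E'
from h import *
z=np.load("pics/w1.npz");im,d=z["im"],z["d"];P,r,c=pts(d,{k:z[k] for k in ("camera_matrix","k1","rvec","tvec")})
m=(P[...,2]>.054)&(P[...,2]<.066)&(im[...,2]>im[...,0]*1.5)&(P[...,1]<.2)
q=P[m];X=[];Y=[]
for x in np.arange(.36,.66,.02):
    k=abs(q[:,0]-x)<.01
    if k.sum()>5: X.append(x);Y.append(np.percentile(q[k][:,1],3));print(round(x,2),k.sum(),Y[-1].round(4),np.percentile(q[k][:,1],97).round(4))
p=np.polyfit(X,Y,1);print(p,np.degrees(np.arctan(p[0])),np.polyval(p,.503))
E
```

```text
0.36 75 0.1283 0.1357
0.42 374 0.1253 0.1398
0.44 416 0.1268 0.1411
0.46 407 0.1284 0.1421
0.48 403 0.1296 0.1431
0.5 402 0.131 0.1444
0.52 403 0.1321 0.1457
0.54 404 0.1334 0.147
0.56 408 0.1347 0.1481
0.58 408 0.1357 0.1501
0.6 422 0.1372 0.1514
0.62 189 0.1378 0.1519
0.64 12 0.1527 0.154
0.66 238 0.1433 0.1548
[0.07029    0.09696692] 4.020707548162835 0.13232279619557807
```

Call:
{"name": "arm_command", "arguments": {
  "increments": "1 0 22 0 0;1 0 30 0 0;1 0 30 0 0;1 0 30 0 0;1 0 30 0 0"
}}

```text
time: 9.05
position: [0.503, 0.0909, 0.1649]
tcp_rot: [180.0, -0.0, 0.0]
contact_force: [0.7, -0.2, -7.3]
width: 0.0471
```

Call:
{"name": "arm_command", "arguments": {
  "increments": "1 0 30 -0 -0.035;1 0 25 0 -0.035;1 0 10 10 0;1 0 0 20 0;1 0 0 20 0"
}}

```text
time: 9.55
position: [0.505, 0.0269, 0.1143]
tcp_rot: [-180.0, -0.1, 3.9]
contact_force: [-0.4, -0.3, -6.5]
width: 0.0472
```

Call:
{"name": "arm_command", "arguments": {
  "increments": "1 0 0 20 0;1 0 0 20 0;1 0 0 15 0;1 0 0 0 0;1 0 0 0 0"
}}

```text
time: 10.05
position: [0.5047, 0.0273, 0.0596]
tcp_rot: [-180.0, 0.0, 4.0]
contact_force: [0.8, 0.0, -6.8]
width: 0.047
```

```bash
python3 - <<'E'
from h import *
w=sense();print(w["time"],w["position"],w["tcp_rot"],w["contact_force"],w["ft_torque"],w["width"]);tilt("w5",w)
E
```

```text
10.05 [0.50465476 0.02726326 0.05964034] [-1.79989881e+02  7.94446089e-03  4.01479377e+00] [ 0.83371398  0.00741639 -6.83932096] [-0.26472772 -0.05625233  0.02423351] 0.046971005824352374
35530 [[-0.021, -0.047, -0.06], [0.0, 0.049, -0.003], [0.021, 0.111, 0.027]]
orange 5669 [-0.0007  0.0287  0.0102] [[-0.021, -0.006, -0.007], [0.021, 0.058, 0.03]] angle 153.0
block 21374 [ 0.      0.0601 -0.0187] [[-0.021, 0.012, -0.06], [0.02, 0.11, 0.018]] angle 132.1
```

Call:
{"name": "arm_command", "arguments": {
  "increments": "1 0 -14 0 0;1 0 -12 0 0;1 0 -5 0 0;1 0 -5 0 0;1 0 -5 -1 0"
}}

```text
time: 10.6
position: [0.5016, 0.068, 0.0607]
tcp_rot: [179.9, 0.0, 4.1]
contact_force: [-1.7, -10.3, -2.4]
width: 0.047
```

Call:
{"name": "arm_command", "arguments": {
  "increments": "1 0 -5 -1 0;1 0 -5 -1 0;1 0 -5 -1 0;1 0 -5 -1 0;1 0 -5 -1 0"
}}

```text
time: 11.1
position: [0.5003, 0.0929, 0.066]
tcp_rot: [180.0, -0.0, 4.0]
contact_force: [1.2, -3.0, -3.7]
width: 0.0472
```

```bash
python3 - <<'E'
from h import *
w=sense();print(w["time"],w["position"],w["tcp_rot"],w["contact_force"],w["ft_torque"],w["width"]);tilt("w6",w)
E
```

```text
11.1 [0.50028806 0.09290484 0.0660295 ] [ 1.79964382e+02 -4.28132944e-02  3.99547800e+00] [ 1.19395263 -3.03357701 -3.72585771] [-0.83516654 -0.06659686 -0.060696  ] 0.04719820198730981
30980 [[-0.021, -0.047, -0.066], [0.0, 0.044, -0.016], [0.021, 0.118, 0.027]]
orange 3482 [-0.0001  0.0108  0.0064] [[-0.021, -0.011, -0.021], [0.021, 0.034, 0.03]] angle 131.3
block 10083 [ 0.0003  0.0079 -0.0102] [[-0.02, -0.049, -0.066], [0.021, 0.034, 0.007]] angle -134.5
```

Call:
{"name": "arm_command", "arguments": {
  "increments": "1 0 -5 -2 0;1 0 -5 -2 0;1 0 -5 -2 0;1 0 -4 -1 0;1 0 -3 0 0"
}}

```text
time: 11.65
position: [0.4984, 0.1153, 0.0728]
tcp_rot: [-180.0, -0.0, 4.0]
contact_force: [0.3, -3.1, -4.5]
width: 0.047
```

```bash
python3 - <<'E'
from h import *
w=sense();print(w["time"],w["position"],w["tcp_rot"],w["contact_force"],w["ft_torque"],w["width"]);tilt("w7",w)
E
```

```text
11.65 [0.49837418 0.11527572 0.07278084] [-1.79996571e+02 -6.21009939e-03  4.02688688e+00] [ 0.27189397 -3.06793045 -4.50126072] [-0.69103147 -0.07705009 -0.04424669] 0.04696171225383818
29108 [[-0.021, -0.016, -0.068], [-0.0, 0.031, -0.065], [0.021, 0.118, 0.026]]
orange 1857 [ 0.0002 -0.0043  0.0158] [[-0.021, -0.013, -0.001], [0.021, 0.001, 0.03]] angle 101.6
block 7060 [ 0.0001  0.002  -0.0024] [[-0.02, -0.018, -0.014], [0.02, 0.014, 0.002]] angle 174.3
```

View pics/w7.png

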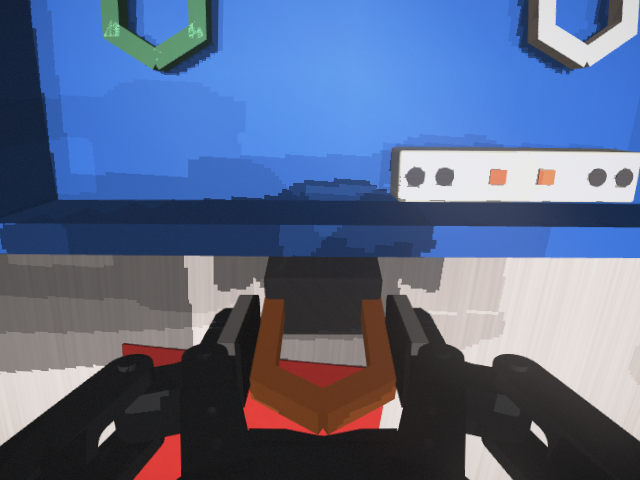

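Call:
{"name": "arm_command", "arguments": {
  "increments": "1 0 15 -15 0;1 0 30 -15 0;1 -15 30 0 0;1 -15 30 0 0;1 -15 30 0 0"
}}

```text
time: 12.2
position: [0.4625, -0.0242, 0.1035]
tcp_rot: [-179.9, -0.1, 4.0]
contact_force: [-0.3, -1.1, -6.9]
width: 0.0473
```

Call:
{"name": "arm_command", "arguments": {
  "increments": "1 0 5 0 -0.14;1 0 0 0 -0.15;1 0 0 0 -0.15;1 0 0 0 -0.15;1 0 0 0 -0.15"
}}

```text
time: 12.7
position: [0.4632, -0.0283, 0.1033]
tcp_rot: [-180.0, -0.1, 46.7]
contact_force: [-1.3, -1.0, -5.9]
width: 0.0473
```

Call:
{"name": "arm_command", "arguments": {
  "increments": "1 0 0 0 -0.15;1 0 0 0 -0.15;1 0 0 0 -0.15;1 0 0 0 -0.15;1 0 0 0 -0.15"
}}

```text
time: 13.2
position: [0.4632, -0.0282, 0.1032]
tcp_rot: [180.0, -0.1, 89.7]
contact_force: [-0.4, 0.2, -6.0]
width: 0.0473
```

Call:
{"name": "arm_command", "arguments": {
  "increments": "1 0 0 10 -0.15;1 0 0 10 0;1 0 0 5 0;1 0 0 3 0;1 0 0 0 0"
}}

```text
time: 13.7
position: [0.4628, -0.0279, 0.074]
tcp_rot: [-179.9, -0.0, 97.9]
contact_force: [-0.3, 0.3, -5.5]
width: 0.0473
```

Call:
{"name": "arm_command", "arguments": {
  "increments": "1 0 0 3 0;1 0 0 2 0;1 0 0 2 0;1 0 0 0 0"
}}

```text
time: 14.1
position: [0.4631, -0.0279, 0.0673]
tcp_rot: [-180.0, -0.0, 98.0]
contact_force: [-0.2, -0.3, -6.1]
width: 0.0475
```

Call:
{"name": "arm_command", "arguments": {
  "increments": "1 0 0 1.5 0;1 0 0 1.5 0;1 0 0 0 0"
}}

```text
time: 14.4
position: [0.4631, -0.0279, 0.0643]
tcp_rot: [-180.0, -0.0, 98.0]
contact_force: [-0.8, 0.4, -6.0]
width: 0.0471
```

Call:
{"name": "arm_command", "arguments": {
  "increments": "1 0 0 1.5 0;1 0 0 1.5 0;1 0 0 0 0"
}}

```text
time: 14.7
position: [0.4645, -0.028, 0.0634]
tcp_rot: [179.9, 0.0, 98.0]
contact_force: [-1.6, 1.4, 4.5]
width: 0.0475
```

Call:
{"name": "arm_command", "arguments": {
  "increments": "1 0 0 1 0;1 0 0 1 0;1 0 0 0 0"
}}

```text
time: 15.0
position: [0.4658, -0.0281, 0.0631]
tcp_rot: [179.7, 0.0, 98.0]
contact_force: [-2.3, 2.5, 11.4]
width: 0.0471
```

Call:
{"name": "arm_command", "arguments": {
  "increments": "1 0 0 -1 0;0.4 0 0 0 0;0.35 0 0 0 0;0.3 0 0 0 0;0.3 0 0 0 0"
}}

```text
time: 15.5
position: [0.4632, -0.028, 0.0604]
tcp_rot: [-180.0, 0.0, 98.0]
contact_force: [0.0, 0.4, 0.7]
width: 0.0596
```

```bash
python3 - <<'E'
from h import *
w=sense();print(w["time"],w["position"],w["tcp_rot"],w["contact_force"],w["width"])
im,d,P,r,c=get("wrist","w8")
H,S,V=cv2.split(cv2.cvtColor(im,cv2.COLOR_RGB2HSV))
R=Ro.from_euler("xyz",w["tcp_rot"],degrees=True);L=R.inv().apply((P-w["position"]).reshape(-1,3)).reshape(P.shape)
o=(H>=5)&(H<22)&(S>110)&(V>50)&(abs(L[...,0])<.03)&(abs(L[...,1])<.03)&(P[...,2]>.05)
print(o.sum(),np.percentile(L[o],[1,50,99],axis=0).round(4).tolist(),np.percentile(P[o],[1,99],axis=0).round(3).tolist())
im2,d,P,r,c=get("side","d8");get("scene","s8")
im3=np.load("pics/s8.npz")["im"]
cv2.imwrite("pics/m8.png",cv2.resize(np.hstack([im[180:480,160:480,::-1],cv2.resize(im2[180:330,200:360,::-1],(320,300)),cv2.resize(im3[180:330,220:380,::-1],(320,300))]),(800,250)))
E
```

```text
15.5 [ 0.46320747 -0.02803619  0.06035996] [-1.79987935e+02  3.06298257e-03  9.79728308e+01] [0.01834581 0.38326948 0.67294303] 0.0596330853939307
9184 [[-0.025, -0.0158, -0.0559], [-0.0013, -0.0135, -0.0462], [0.0224, -0.0053, -0.0016]] [[0.446, -0.055, 0.062], [0.46, -0.008, 0.116]]
```

View pics/m8.png

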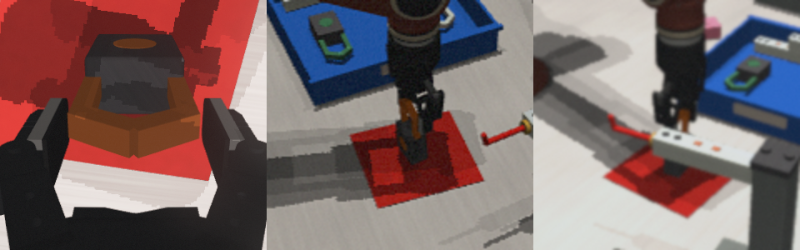

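Call:
{"name": "arm_command", "arguments": {
  "increments": "0.3 -1 -5 2 0;0.3 0 -5.5 0 0;0.3 0 0 0 0;1 0 0 0 0;1 0 0 0 0",
  "squeeze": 45
}}

```text
time: 16.15
position: [0.453, -0.0304, 0.0588]
tcp_rot: [-180.0, -0.0, 98.0]
contact_force: [-0.8, 0.9, 1.7]
width: 0.0472
```

Call:
{"name": "arm_command", "arguments": {
  "increments": "1 0 0 0 0;1 0 0 0 0;1 0 0 -5 0;1 0 0 -10 0;1 0 0 -15 0"
}}

```text
time: 16.65
position: [0.4513, -0.03, 0.0872]
tcp_rot: [-179.8, -0.1, 98.0]
contact_force: [0.4, -0.2, -6.5]
width: 0.0473
```

```bash
cat >> h.py <<'E'
def handle(s):
    w=sense();print(w["time"],w["position"],w["tcp_rot"],w["contact_force"],w["ft_torque"],w["width"])
    im,d,P,r,c=get("wrist",s)
    H,S,V=cv2.split(cv2.cvtColor(im,cv2.COLOR_RGB2HSV))
    R=Ro.from_euler("xyz",w["tcp_rot"],degrees=True);L=R.inv().apply((P-w["position"]).reshape(-1,3)).reshape(P.shape)
    o=(H>=5)&(H<22)&(S>110)&(V>50)&(abs(L[...,0])<.03)&(abs(L[...,1])<.03)&(L[...,2]<.02)&(L[...,2]>-.08)&(d>0)
    q=L[o];print(o.sum(),np.percentile(q,[1,50,99],axis=0).round(4).tolist())
    f=q[(q[:,1]<np.percentile(q[:,1],40))];a=np.polyfit(f[:,2],f[:,1],1);print("front-face lean deg",np.degrees(np.arctan(a[0])))
    P0=R.apply(q)+w["position"];print("world",np.percentile(P0,[1,99],axis=0).round(4).tolist())
E
python3 -c "
from h import *
handle('w9')"
```

```text
16.65 [ 0.45128236 -0.03001701  0.08715805] [-1.79770623e+02 -8.83769660e-02  9.79751809e+01] [ 0.38513217 -0.17776874 -6.50416675] [ 0.02940272  0.01456785 -0.02124704] 0.04732764569062717
9688 [[-0.024, -0.0099, -0.0569], [-0.0008, 0.0013, -0.0464], [0.0228, 0.0106, 0.0171]]
front-face lean deg -4.014155890561241
world [[0.4416, -0.0536, 0.0701], [0.4636, -0.0072, 0.144]]
```

Call:
{"name": "arm_command", "arguments": {
  "increments": "1 0 -10 -25 0;1 0 -10 -25 0;1 -10 -8 -25 0;1 -25 0 -22 0;1 -30 0 0 0"
}}

```text
time: 17.2
position: [0.4363, -0.0996, 0.1896]
tcp_rot: [179.6, 0.2, 98.1]
contact_force: [1.4, 0.2, -5.7]
width: 0.0472
```

Call:
{"name": "arm_command", "arguments": {
  "increments": "1 -30 0 0 0;1 -30 0 0 0;1 -30 0 0 0;1 -25 0 0 0;1 -15 0 0 0"
}}

```text
time: 17.7
position: [0.4521, -0.2289, 0.1849]
tcp_rot: [-180.0, -0.0, 97.9]
contact_force: [-0.4, -0.6, -7.4]
width: 0.0472
```

Call:
{"name": "arm_command", "arguments": {
  "increments": "1 0 0 0 0;1 0 0 0 0"
}}

```text
time: 17.9
position: [0.4521, -0.2267, 0.185]
tcp_rot: [-180.0, -0.1, 98.0]
contact_force: [-0.5, -0.1, -6.8]
width: 0.0472
```

```bash
cat >> h.py <<'E'
SEAT=np.array([.525,-.218,.2]);Us=np.array([np.cos(np.radians(8)),np.sin(np.radians(8)),0]);Vs=np.array([-Us[1],Us[0],0])
def st(P): D=P-SEAT;return np.stack([D@Us,D@Vs,D[...,2]+.2],-1)
E
python3 - <<'E'
from h import *
w=sense();print(w["time"],w["position"],st(w["position"]),w["tcp_rot"],w["contact_force"])
ims=[]
for n in ("scene","side","wrist"):
    im,d,P,r,c=get(n,n+"10");Q=st(P);ims.append(im)
    H,S,V=cv2.split(cv2.cvtColor(im,cv2.COLOR_RGB2HSV))
    m=((H<5)|(H>175))&(S>130)&(V>70)&(Q[...,2]>.19)&(Q[...,2]<.23)&(abs(Q[...,0])<.05)&(abs(Q[...,1])<.02)
    for a,b in((-.045,-.03),(-.03,-.01),(-.01,.01),(.01,.03)):
        q=Q[m&(Q[...,0]>a)&(Q[...,0]<b)]
        if len(q)>3: print(n,"hook",a,len(q),q.mean(0).round(4),np.percentile(q,[3,97],axis=0).round(4).tolist())
    o=(H>=6)&(H<22)&(S>110)&(V>50)&(abs(Q[...,0]+.08)<.05)&(abs(Q[...,1])<.05)&(Q[...,2]>.17)&(Q[...,2]<.26)
    if o.sum()>5: print(n,"handle",o.sum(),np.percentile(Q[o],[2,50,98],axis=0).round(4).tolist())
a=ims[1][160:330,230:430,::-1];b=ims[0][150:320,190:390,::-1]
cv2.imwrite("pics/m10.png",cv2.resize(np.hstack([a,b]),(800,340)))
E
```

```text
17.9 [ 0.45206019 -0.22672845  0.18502544] [-0.07344473  0.00150776  0.18502544] [-1.79958282e+02 -9.98253777e-02  9.79658081e+01] [-0.47007762 -0.10566325 -6.84855085]
scene hook -0.045 12 [-0.032  -0.0025  0.2096] [[-0.0347, -0.0055, 0.2012], [-0.0302, -0.001, 0.2171]]
scene hook -0.03 16 [-0.0205 -0.0009  0.2022] [[-0.029, -0.0032, 0.1997], [-0.0108, 0.0017, 0.2076]]
scene hook -0.01 15 [ 0.0007 -0.0013  0.2022] [[-0.0068, -0.0043, 0.1999], [0.0077, 0.0017, 0.204]]
scene hook 0.01 10 [ 0.0151 -0.0013  0.2022] [[0.0106, -0.0031, 0.2], [0.0197, 0.0008, 0.2045]]
scene handle 203 [[-0.0771, -0.0241, 0.1846], [-0.0632, 0.0004, 0.2155], [-0.0605, 0.0237, 0.2405]]
side hook -0.03 6 [-0.0142 -0.0005  0.202 ] [[-0.0163, -0.0015, 0.1988], [-0.0119, 0.0012, 0.2054]]
side hook -0.01 27 [-0.001   0.0003  0.2018] [[-0.0096, -0.003, 0.1979], [0.0085, 0.0036, 0.2061]]
side hook 0.01 21 [ 0.0177 -0.0004  0.2027] [[0.0105, -0.0034, 0.1994], [0.0256, 0.0018, 0.2059]]
side handle 82 [[-0.0721, -0.0237, 0.1825], [-0.0683, 0.0181, 0.2008], [-0.061, 0.0259, 0.2364]]
wrist hook -0.045 280 [-0.0393  0.0016  0.2183] [[-0.0411, -0.0018, 0.2156], [-0.0373, 0.005, 0.2204]]
wrist handle 9420 [[-0.073, -0.0217, 0.1902], [-0.0719, 0.0011, 0.232], [-0.0628, 0.0242, 0.2418]]
```

View pics/m10.png

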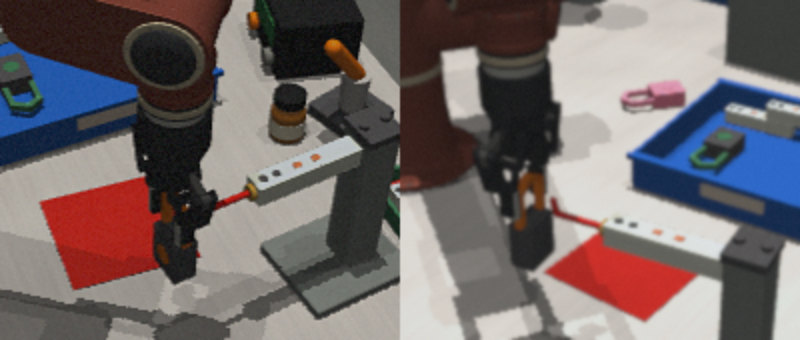

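Call:
{"name": "arm_command", "arguments": {
  "increments": "1 0 8 0 0;1 0 8 0 0;1 0 8 0 0;1 0 8 0 0;1 0 0 0 0"
}}

```text
time: 18.55
position: [0.4852, -0.2227, 0.1856]
tcp_rot: [180.0, -0.0, 98.0]
contact_force: [-0.9, 0.5, -6.6]
width: 0.047
```

Call:
{"name": "arm_command", "arguments": {
  "increments": "1 0 10 0 0;1 0 10 0 0;1 0 8 0 0;1 0 4 0 0;1 0 0 0 0"
}}

```text
time: 19.05
position: [0.5163, -0.2184, 0.1855]
tcp_rot: [-180.0, -0.0, 98.0]
contact_force: [-0.2, -1.1, -7.3]
width: 0.0469
```

Call:
{"name": "arm_command", "arguments": {
  "increments": "1 0 0 8 0;1 0 0 6 0;1 0 0 5 0;1 0 0 2 0;1 0 0 0 0"
}}

```text
time: 19.55
position: [0.5153, -0.2184, 0.1638]
tcp_rot: [-179.9, -0.0, 98.0]
contact_force: [0.2, -0.8, -6.4]
width: 0.0474
```

Call:
{"name": "arm_command", "arguments": {
  "increments": "1 0 0 2 0;1 0 0 2 0;1 0 0 1 0;1 0 0 0 0"
}}

```text
time: 19.95
position: [0.5157, -0.2185, 0.1594]
tcp_rot: [-180.0, -0.0, 98.0]
contact_force: [-0.7, 0.5, -6.6]
width: 0.047
```

Call:
{"name": "arm_command", "arguments": {
  "increments": "1 0 0 1 0;1 0 0 0 0"
}}

```text
time: 20.15
position: [0.5159, -0.2186, 0.1587]
tcp_rot: [180.0, 0.0, 98.0]
contact_force: [0.4, 0.7, -5.4]
width: 0.0472
```

Call:
{"name": "arm_command", "arguments": {
  "increments": "1 0 0 0.7 0;1 0 0 0 0;1 0 0 0 0"
}}

```text
time: 20.45
position: [0.5159, -0.2186, 0.1585]
tcp_rot: [180.0, 0.0, 98.0]
contact_force: [-1.3, 1.9, -2.3]
width: 0.0472
```

Call:
{"name": "arm_command", "arguments": {
  "increments": "1 0 0 0.7 0;1 0 0 0 0;1 0 0 0 0"
}}

```text
time: 20.75
position: [0.516, -0.2187, 0.1583]
tcp_rot: [180.0, 0.0, 98.0]
contact_force: [-3.9, 3.2, 4.8]
width: 0.0472
```

Call:
{"name": "arm_command", "arguments": {
  "increments": "1 0.5 -0.3 -0.4 0;1 0 0 0 0;1 0 0 0 0",
  "squeeze": 20
}}

```text
time: 21.05
position: [0.516, -0.2185, 0.1583]
tcp_rot: [179.9, 0.1, 98.0]
contact_force: [-1.6, -0.1, 2.4]
width: 0.0473
```

Call:
{"name": "arm_command", "arguments": {
  "increments": "0.44 0 0 0 0;0.4 0 0 0 0;0.35 0 0 0 0;0.3 0 0 0 0;0.25 0 0 0 0"
}}

```text
time: 21.55
position: [0.5153, -0.218, 0.1573]
tcp_rot: [-180.0, -0.0, 98.0]
contact_force: [0.6, -0.4, -0.8]
width: 0.0639
```

```bash
python3 - <<'E'
from h import *
print(sense()["contact_force"],sense()["width"])
ims=[]
for n in ("scene","side","wrist"):
    im,d,P,r,c=get(n,n+"11");Q=st(P);ims.append(im)
    H,S,V=cv2.split(cv2.cvtColor(im,cv2.COLOR_RGB2HSV))
    o=(H>=6)&(H<22)&(S>110)&(V>50)&(abs(Q[...,0])<.05)&(abs(Q[...,1])<.05)&(Q[...,2]>.13)&(Q[...,2]<.26)
    if o.sum()>5: print(n,"handle",o.sum(),np.percentile(Q[o],[2,50,98],axis=0).round(4).tolist())
a=ims[1][140:310,270:430,::-1];b=ims[0][150:320,190:350,::-1];e=cv2.resize(ims[2][150:490,160:480,::-1],(160,170))
cv2.imwrite("pics/m11.png",cv2.resize(np.hstack([a,b,e]),(800,283)))
E
```

```text
[ 0.59473882 -0.42681316 -0.84942193] 0.06390007497969358
scene handle 236 [[-0.0081, -0.0326, 0.1572], [0.001, -0.0096, 0.1935], [0.0263, 0.024, 0.2132]]
side handle 82 [[-0.0196, -0.0162, 0.1311], [-0.007, 0.0155, 0.1719], [0.005, 0.0233, 0.2189]]
wrist handle 10103 [[-0.0186, -0.0223, 0.1354], [-0.0077, 0.0005, 0.2042], [0.0013, 0.0237, 0.2148]]
```

View pics/m11.png

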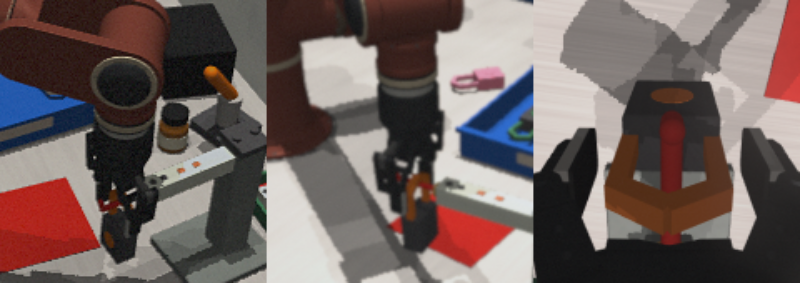

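Call:
{"name": "arm_command", "arguments": {
  "increments": "0.1 0 0 0 0;0.05 0 0 -5 0;0.05 0 0 -10 0;0.05 0 0 -15 0;0.05 0 0 -20 0"
}}

```text
time: 22.2
position: [0.5152, -0.218, 0.2087]
tcp_rot: [-180.0, -0.0, 98.0]
contact_force: [0.4, -0.8, -0.1]
width: 0.0814
```

Call:
{"name": "arm_command", "arguments": {
  "increments": "0.05 0 0 -25 0;0.05 0 0 -25 0;0.05 0 0 -25 0;0.05 0 0 -15 0;0.05 0 0 0 0"
}}

```text
time: 22.7
position: [0.5166, -0.2188, 0.3019]
tcp_rot: [179.7, 0.2, 98.0]
contact_force: [0.1, -0.1, 0.5]
width: 0.0809
```

Call:
{"name": "arm_command", "arguments": {
  "increments": "0.05 0 0 0 0;0.05 0 0 0 0;0.05 0 0 0 0;0.05 0 0 0 0;0.05 0 0 0 0"
}}

```text
time: 23.2
position: [0.5152, -0.218, 0.2969]
tcp_rot: [-179.9, -0.0, 98.0]
contact_force: [0.3, -0.2, -0.3]
width: 0.0811
```

```bash
python3 - <<'E'
from h import *
w=sense();print(w["time"],w["position"],w["contact_force"])
for i in range(3):
    im,d,P,r,c=get("side","d12");Q=st(P)
    H,S,V=cv2.split(cv2.cvtColor(im,cv2.COLOR_RGB2HSV))
    o=(H>=6)&(H<22)&(S>110)&(V>50)&(abs(Q[...,0])<.05)&(abs(Q[...,1])<.05)&(Q[...,2]>.15)&(Q[...,2]<.26)
    b=(S<90)&(V<130)&(abs(Q[...,0])<.05)&(abs(Q[...,1])<.05)&(Q[...,2]>.09)&(Q[...,2]<.16)
    print(o.sum(),P[o].mean(0).round(4),np.percentile(Q[o],[2,98],axis=0).round(4).tolist(),b.sum(),np.percentile(Q[b],[2,98],axis=0).round(4).tolist())
    for _ in range(3): grab_frame("side")
im2=grab_frame("scene")[0]
cv2.imwrite("pics/m12.png",cv2.resize(np.hstack([im[100:340,240:500,::-1],im2[150:390,190:450,::-1]]),(800,369)))
E
```

```text
23.2 [ 0.51518962 -0.21798925  0.296901  ] [ 0.26277806 -0.16336251 -0.28302857]
237 [ 0.526  -0.2234  0.193 ] [[-0.0086, -0.0238, 0.1567], [0.0313, 0.0227, 0.2149]] 390 [[-0.0188, -0.0224, 0.1033], [0.0108, 0.0259, 0.1597]]
237 [ 0.5257 -0.2234  0.193 ] [[-0.0087, -0.0236, 0.159], [0.0302, 0.0228, 0.2132]] 394 [[-0.0183, -0.0222, 0.1029], [0.0115, 0.025, 0.1596]]
236 [ 0.5257 -0.2232  0.1931] [[-0.009, -0.0238, 0.1574], [0.0297, 0.0222, 0.2134]] 373 [[-0.0185, -0.0226, 0.1027], [0.0114, 0.0247, 0.1596]]
```

Still, upright and carried by the hook, with the gripper clear. Handing in.

```bash
python3 -c "
from station import *
job_done()"
```

```text
the job is handed in; nothing more can be done
```

The orange weight is hanging by its handle on the red hook, upright and still, and the job is handed in at about 24 s of robot time.

- **Picking it up:** I gripped the handle's side bars and lifted the weight out. It drooped only part of the way in the grip. I turned it upright by pushing its base against the outside of the crate's front wall, with about 10 N of wrist force.
- **Hanging it:** I set it on the mat, took a new grip, passed the window over the hook tip and lowered it. Once the wrist force showed the hook carrying it, I let go and backed straight up.

**Last checks:**
- Side-camera frames taken over about 0.5 s put the weight in the same place within about 0.3 mm.
- The block lies at 103–160 mm height with its middle within about 4 mm of the hook seat in plan, and the handle peak is near 214 mm. These fit a weight hanging upright.
- The gripper is clear, with about zero force on it.

**What failed or disagreed:**
- **First grasp:** it closed on nothing above the handle. The real fingertips are about 14 mm above the reported TCP when shut, not 25 mm ahead of it as stated. I measured this with all three cameras, allowed for it and gripped again.
- **Handle tilt:** the handle-lean fit after the new grip gave 4°, but stray pixels had spoiled it. The wrist moment was almost zero and the block looked upright, so I went by those.
- **Final picture:** the viewer's limit was used up, so the last check is by numbers only. I saw no sign of the other objects having moved in the earlier pictures, but I did not measure them at the end.

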